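# Tip the printing block onto the paper and press the print

### The job

Make a print with the taller of the two wooden printing blocks: push it over from its bare wooden back so that it tips, where it stands, flat onto its leaf-patterned face on the paper, then press down firmly on its back for about a second and move clear. Only push and press: do not grasp or lift the block, do not slide it out of place, and leave the shorter block standing and everything else where it is.

Things in the scene. Friction and masses are not known exactly. Their poses are not given: they have to be found in the camera images.
- tall_block: taller of two wooden printing blocks upright on the pad, one side a dark rubber face with a raised leaf outline; loose, about 0.25 kg, 100 mm high, 70 wide, 36 thick. Origin: centre of its underside as it stands; z up, y along its width, x out of the printing face, which looks away from the robot, up to 1.2 rad to either side. Leaned over 20 degrees that way, it falls flat by itself
- tall_toe (a point): middle of the tall block's lower edge on its printing-face side (18 mm along its x from its origin): the edge over which it tips; it lies at pad height at the start and stays there in a proper tip
- tall_back (a point): centre of the tall block's bare wooden back, 50 mm above its underside as it stands; when the block lies face down this is the middle of its upper side, 36 mm above the pad
- short_block: the shorter printing block, same make, 60 mm high, 50 mm wide, 30 mm thick, about 0.09 kg, standing upright 0.17 to 0.24 m from the tall one on the same pad. Origin: centre of its underside; z up, x out of its printing face. Bystander, to be left standing
- board: grey drawing board, 360 x 560 mm, fixed, with a white pad of paper 330 x 480 mm on it; the pad's top is 10 mm above the table. Origin: centre of its underside, at table height; z up, y along its length towards the black clip (clip up to 21 mm above the table)
- eraser: white eraser 22 x 48 x 13 mm lying on the pad behind the blocks (robot side). Origin: centre of its underside. Bystander
- ink_pot: small glass jar with black lid, 38 mm across, 45 mm high, standing near the pad's far edge. Origin: centre of its underside. Bystander
- bowl: paper bowl, 140 mm across, 50 mm high, to the right of the board. Origin: centre of its underside. Bystander
- paint_a: closed paint bottle, 56 mm across, 150 mm high, right of the board. Origin: centre of its underside. Bystander
- paint_b: closed paint bottle, 56 mm across, 150 mm high, left of the board. Origin: centre of its underside. Bystander
- tape: roll of tape lying flat, 90 mm across, 25 mm high, left of the board. Origin: centre of its underside. Bystander
- mug: white mug, 80 mm across, 90 mm high, left of the board. Origin: centre of its underside. Bystander
There are look-alikes about, which are no part of the job. Leave any blue or purple look-alike of the tall_block alone.

How it is judged (in metres and radians):
On the way:
1. the tall block lies face down where it stood and is pressed onto the paper from above by the fingers (more than 3 N) for 0.3 s (angle between tall_block's own x axis and vertical above 3.05 rad and height (world z) of tall_back below 0.05 m and distance of tall_toe from where it was at the start of the episode below 0.035 m and contact force between the fingers and tall_block above 3 N and contact force between tall_block and board above 5 N), for 0.3 s.
At the end, for the whole second after the job is handed in: Tall block at rest on the pad, printing face down (within 0.09 rad of flat), the edge it tipped over within 35 mm of its start; short block upright within 0.1 rad; short block, eraser and ink pot within 20 mm and the other things within 30 mm of their starts (angle between tall_block's own x axis and vertical above 3.05 rad and height (world z) of tall_back below 0.05 m and distance of tall_toe from where it was at the start of the episode below 0.035 m and linear speed of tall_block below 0.02 m/s and contact force between tall_block and board above 0.5 N and angle between short_block's own z axis and vertical below 0.1 rad and distance of each of eraser, ink_pot, short_block from where it was at the start of the episode below 0.02 m and distance of each of bowl, paint_a, paint_b, tape, mug from where it was at the start of the episode below 0.03 m); the robot touches nothing.
It fails at once if the tall block is lifted, or tipped towards its back (its front lower edge rises 18 mm) (height (world z) of tall_toe above 0.028 m).
It fails at once if the tall block is slid or carried away (its front lower edge moves more than 50 mm) (distance of tall_toe from where it was at the start of the episode above 0.05 m).
It fails at once if the short block is tipped (angle between short_block's own z axis and vertical above 0.4 rad).
It fails at once if a bystander is knocked about (distance of any of eraser, ink_pot, short_block from where it was at the start of the episode above 0.03 m or distance of any of bowl, paint_a, paint_b, tape, mug from where it was at the start of the episode above 0.04 m).
It also fails if it takes over 40 s, if anything falls off the work surface, if the arm or the gripper's body presses on something with over 40 N, if the wrist force passes 120 N, or if a joint passes its speed limit or range.

### The arm

A 7-joint arm with a two-finger parallel gripper is mounted at the origin on the work surface. World frame = base frame: x ahead of the robot, y to its left, z up, the work surface at z = 0. Lengths are in mm, angles in degrees, forces in N, time in s.
With the tool pointing down it reaches from about 400 to 900 mm from the base axis. Payload 5.5 kg.
Tool frame: the origin (TCP) lies at the centre of the arm's flange, where the gripper is bolted on; the fingertips stand 173 mm ahead of it and the grasp point (between the pads) lies 155 mm ahead of it; z points along the fingers, y is the line along which they close (so a half turn about z gives the same grasp; the last joint's range is limited). The gripper opens to 85 mm and grips with 20 to 120 N. Pads are 22 mm wide; open, the fingers measure 114 mm over their backs; the gripper's body (76 mm by 85 mm) begins 54 mm behind the grasp point. The pads swing forward as they close: fully open they stand 13 mm farther back than shut.
Start: joints at [89.966, 28.699, -24.465, 88.831, 12.651, 65.22, -12.049], TCP at [169.515, -627.504, 404.71] pointing down, gripper open.
Joint ranges: [-164.97, 164.97], [-17.58, 116.51], [-87.97, 89.64], [11.32, 138.91], [-80.73, 260.73], [10.89, 115.49], [-147.41, 147.41]. Speed limits (degrees/s): [147.25, 147.25, 180, 180, 180, 180, 180].

### API

Orientations are given as a 3x3 rotation matrix whose columns are the frame's x, y, z axes.
In Python, from workcell import robot gives the robot as it stands.
- The arm moves only by the tool arm_command, never from a script. Its argument "increments" is a list of rows, each a list of 5 numbers: the opening, from 0 (shut) to 1 (fully open), then the shift along the tool's x, y, z each as a share of 0.15 m, from -1 to 1, then the turn about the tool's z as a share of pi rad, from -1 to 1. In form: [[claw, dx, dy, dz, spin], ...]. A call has 1 to 12 rows; each row shifts and turns the commanded pose from where the row before left it, along the tool's axes as they then stand; what a row does not reach is not made up. A row lasts 1/8 s, in which the tool goes at most 62.5 mm and 10.7 degrees, less where a joint would pass 70% of its speed; a pose out of reach is approached as far as the arm can. A call with a number of a shift or a turn outside -1 to 1 is refused whole. A call with a gripper value outside its range is refused whole. The fingers move at their own pace and stop on an object; the grip force is fixed at half the most. Time passes only in rows, so rows that do not move let the fingers close. It gives the time, the measured TCP pose, the force, the opening and the grip force at its end, in the units of the state.
- robot.read_state(): the state, without advancing time (a new reading comes with each control period).
- robot.capture(name): name is "scene" or "top" or "wrist"; returns a dict with "frame" (420x560x3 uint8, red, green, blue), "z_map" (420x560 float32, mm along the optical axis (not along the pixel's ray), 0 where there is no reading), "fx", "fy", "cx", "cy" (pixels), "eye" and "orientation" of the camera in the world; the wrist camera has in their place "mount" (4x4, takes a point from camera to tool coordinates, whose origin is the TCP and whose axes are the flange's). Camera axes: x right, y down, z forward; pixel columns grow to the right and rows downward; lengths in mm; the calibration is good to about 2 mm. A picture is of the moment at which its call begins: read the wrist's pose just before it.
- robot.close_job(): hands the job in; it is judged then, once.
The state is a dict: "time_s": time; "qpos": joint angles; "qvel": joint speeds; "effort": joint torques, N m; "position": TCP position; "eef_rot": TCP orientation; "force": force on the tool from outside, world axes, zero at the start; "torque": the same for the moment, N m; "grip_width": opening from 0.0 (shut) to 1.0 (fully open); "finger_force": force on a finger pad.
Only numpy, scipy, OpenCV 4.12 (cv2) and the standard library are available. Lean on these libraries where they do the work, as an engineer would, in place of code of your own. Each camera call takes 0.05 s, during which the arm holds its last target. There are 200 camera calls.

## Working session

There is one attempt and no reset: what is moved stays moved. The work goes in short steps, Python scripts to look and compute and a tool call to move; the robot and the scene stay as the last step left them, time stands still between calls to the robot, and variables do not carry over. Pictures are saved under pics/ and viewed, at most 10 in all, crops included, and the job is handed in when it is done.

Besides the shell and the picture viewer there is one more tool, called after ">>>" as a command line: name --pt "numbers of a row" for each row, then --argument value for the rest. arm_command: Moves the arm, as the interface text tells. Shift numbers are shares of 0.15 m and turn numbers shares of pi rad, none past 1 either way. Its arguments: {"type":"object","properties":{"increments":{"type":"array","items":{"type":"array","items":{"type":"number"}}}},"required":["increments"]}

```bash
mkdir -p pics; cat > h.py <<'E'
import numpy as np, cv2
from workcell import robot
def cap(n):
    s=robot.read_state(); c=robot.capture(n)
    if n=="wrist":
        R=np.array(s["eef_rot"]).reshape(3,3); M=np.array(c["mount"])
        c["orientation"]=R@M[:3,:3]; c["eye"]=R@M[:3,3]+np.array(s["position"])
    c["orientation"]=np.array(c["orientation"]).reshape(3,3); c["eye"]=np.array(c["eye"]); return c
def save(c,f,crop=None,k=1):
    im=c["frame"][:,:,::-1]
    if crop: im=im[crop[1]:crop[3],crop[0]:crop[2]]
    cv2.imwrite("pics/"+f,cv2.resize(im,None,fx=k,fy=k,interpolation=cv2.INTER_CUBIC))
def ray(c,u,v): return c["orientation"]@np.array([(u-c["cx"])/c["fx"],(v-c["cy"])/c["fy"],1.])
def onz(c,u,v,z):
    d=ray(c,u,v); return c["eye"]+d*(z-c["eye"][2])/d[2]
def cloud(c):
    v,u=np.mgrid[:420,:560]; z=c["z_map"]
    P=np.stack([(u-c["cx"])/c["fx"]*z,(v-c["cy"])/c["fy"]*z,z],-1)@c["orientation"].T+c["eye"]
    P[z==0]=np.nan; return P
E
python3 - <<'E'
from h import *
s=robot.read_state(); print(s)
for n in("scene","top"):
    c=cap(n); save(c,n+".png"); print(n,c["eye"],c["orientation"].round(2).tolist(),c["fx"])
E
```

```text
{'time_s': 0.0, 'qpos': array([ 89.96527295,  28.75537615, -24.45370443,  88.89012043,
        12.65093352,  65.21957222, -12.04819671]), 'qvel': array([ 0.0902905 ,  0.00565533, -0.0541821 , -0.10348792, -0.02451701,
       -0.05588552, -0.01556147]), 'effort': array([ 6.66345695e-04, -5.69527745e+01, -5.81614807e+00, -2.80945748e+01,
        1.05976567e-02,  1.21615478e-02, -6.69133715e-05]), 'position': array([ 169.35038976, -627.19419292,  403.65222784]), 'eef_rot': array([[ 9.65384941e-01,  2.60828930e-01, -4.30589478e-04],
       [ 2.60829273e-01, -9.65383076e-01,  1.89915164e-03],
       [ 7.96698940e-05, -1.94572273e-03, -9.99998104e-01]]), 'force': array([ 1.37705252,  0.48479774, -0.10632786]), 'torque': array([ 0.01797108,  0.02258678, -0.02546106]), 'finger_force': 0.0, 'grip_width': 1.000268886138223}
scene [1120.5452363  -333.55556293  742.40670793] [[0.43, 0.62, -0.65], [0.9, -0.28, 0.33], [0.02, -0.73, -0.68]] 380.1821293853245
top [ 331.26166172    5.09928657 1273.51064701] [[-0.0, -0.99, 0.11], [-1.0, 0.0, -0.0], [0.0, -0.11, -0.99]] 394.44361629302836
```

View pics/scene.png

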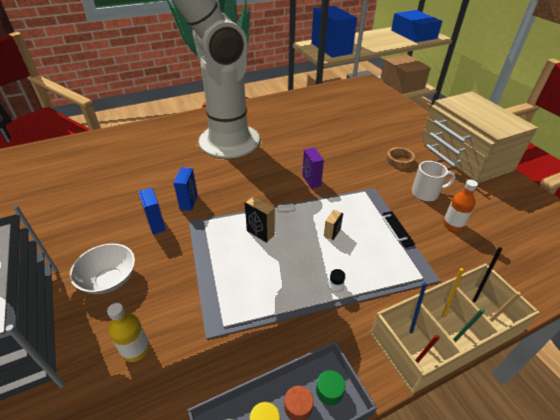

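View pics/top.png

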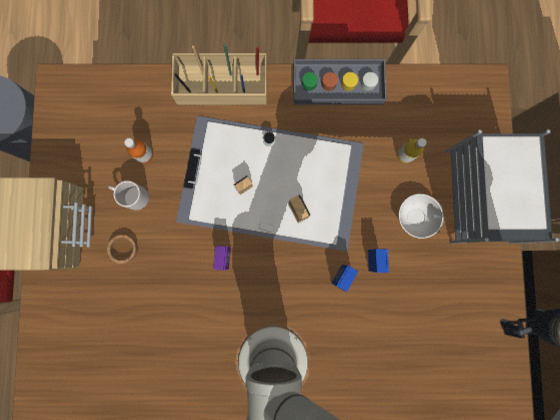

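The scene view shows the board with two wooden blocks. The tall one is at scene (259,220) / top (299,208) and the short one at scene (333,225) / top (244,184). The blue look-alikes at scene (152,210) and (185,190) and the purple one at (313,168) stand off the board. The candidate is the natural-wood, taller block on the pad. Next I'll measure it and confirm in a crop.

```bash
python3 - <<'E'
from h import *
c=cap("top"); P=cloud(c); 
for nm,(a,b,e,f),zlo,zhi in(("tall",(275,185,325,235),102,120),("short",(228,170,262,200),62,80),("pad",(200,130,340,230),-5,30)):
    Q=P[b:f,a:e].reshape(-1,3); Q=Q[(Q[:,2]>zlo)&(Q[:,2]<zhi)]
    print(nm,len(Q),np.median(Q,0),cv2.minAreaRect(Q[:,:2].astype(np.float32)))
# colour mask of wood top face of tall block
hsv=cv2.cvtColor(c["frame"],cv2.COLOR_RGB2HSV)
m=((hsv[...,1]>70)&(hsv[...,2]>60)).astype(np.uint8)
n,l,st,ce=cv2.connectedComponentsWithStats(m)
for i in range(1,n):
    if 200>ce[i][1]>150 or 200<=ce[i][1]<235:
        if 200<ce[i][0]<345 and st[i][4]>20:
            k=np.argwhere(l==i)[:,::-1]; z=110 if ce[i][0]>275 else 70
            W=np.array([onz(c,*q,z)[:2] for q in k],np.float32); print(ce[i],st[i][4],cv2.minAreaRect(W))
save(c,"c_top.png",(215,140,345,245),4)
d=cap("scene"); save(d,"c_sc.png",(225,170,365,270),5)
P=cloud(d)[180:250,235:285].reshape(-1,3); Q=P[(P[:,2]>25)&(P[:,2]<105)]
print("scene side",len(Q),cv2.minAreaRect(Q[:,:2].astype(np.float32)))
E
```

```text
tall 284 [471.68706552 -79.87697164 111.28827337] ((472.9514465332031, -80.68095397949219), (68.38862609863281, 36.36427307128906), 26.665037155151367)
short 162 [551.17812409  92.86880261  70.588127  ] ((551.6170654296875, 92.11186218261719), (30.33847999572754, 49.865692138671875), 34.58613204956055)
pad 13294 [578.43642586   9.72108155  11.0494544 ] ((577.2683715820312, 7.4380950927734375), (331.5585632324219, 461.873779296875), 0.09812366217374802)
[258.15581076 209.57358711] 181207 ((506.49945068359375, -27.89453125), (1302.3868408203125, 1826.5616455078125), 0.07363144308328629)
[243.38922156 184.89820359] 167 ((545.201171875, 88.39602661132812), (33.09175491333008, 48.93083953857422), 33.711936950683594)
[298.43288591 208.32550336] 298 ((468.9598693847656, -77.40460205078125), (69.35173034667969, 38.73455810546875), 26.11142349243164)
scene side 649 ((483.3580017089844, -89.43417358398438), (77.67179870605469, 31.22739028930664), 51.04682159423828)
```

View pics/c_top.png

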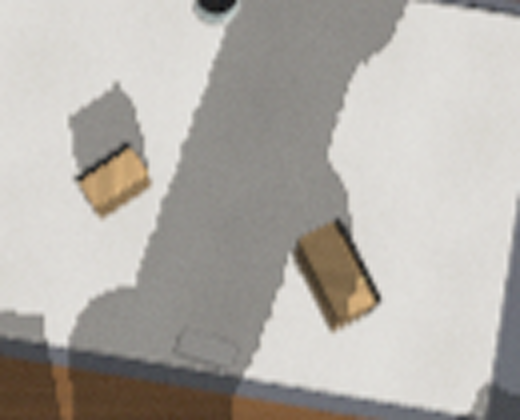

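View pics/c_sc.png

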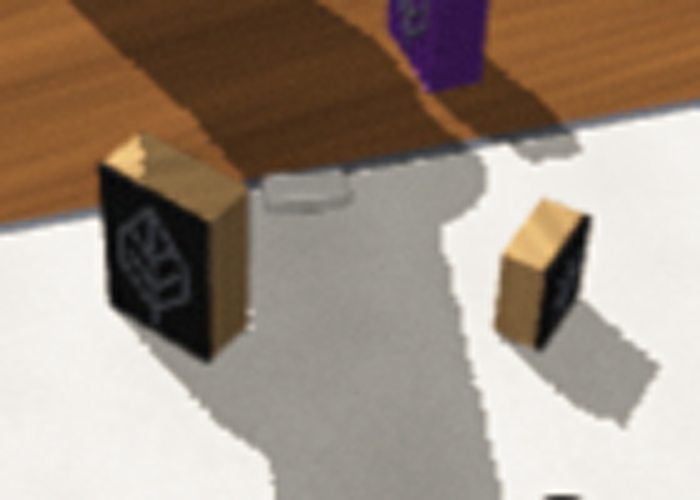

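The crops agree: the tall block is at top (298,208), 110 mm high in the world and 68x36 mm. Its dark leaf face looks to the image right (world yaw ≈ -63.6°), with its centre near (472,-80). The short block is 30x50 mm and 70 mm high. I'll shut the gripper, align tool y with the push direction and travel high.

>>> arm_command --pt "0 0 0 0 -0.0315" --pt "0 0 0 0 -0.0315" --pt "0 0.267 -0.22 0 0" --pt "0 0.267 -0.22 0 0" --pt "0 0.267 -0.22 0 0" --pt "0 0.267 -0.22 0 0" --pt "0 0.267 -0.22 0 0" --pt "0 0.267 -0.22 0 0" --pt "0 0.267 -0.22 0 0" --pt "0 0.267 -0.22 0 0" --pt "0 0.267 -0.22 0 0" --pt "0 0.267 -0.22 0 0"

```text
time_s: 1.7
position: [381.4, -152.0, 404.9]
eef_rot: [[0.895, 0.445, 0.0], [0.445, -0.895, -0.001], [-0.0, 0.001, -1.0]]
force: [1.3, -1.3, -1.1]
grip_width: -0.002
finger_force: 0.0
```

>>> arm_command --pt "0 0.252 -0.205 0 0" --pt "0 0.252 -0.205 0 0" --pt "0 0.252 -0.205 0 0" --pt "0 0 0 0 0" --pt "0 0 0 0 0"

```text
time_s: 2.33
position: [441.2, -20.7, 404.5]
eef_rot: [[0.895, 0.446, -0.001], [0.446, -0.895, -0.0], [-0.001, -0.0, -1.0]]
force: [-0.6, 0.4, -0.4]
grip_width: 0.002
finger_force: 0.0
```

```bash
python3 - <<'E'
from h import *
print(robot.read_state()["position"])
c=cap("wrist"); save(c,"w1.png"); P=cloud(c)
Q=P.reshape(-1,3); Q=Q[(Q[:,2]>102)&(Q[:,2]<120)&(abs(Q[:,0]-472)<60)&(abs(Q[:,1]+80)<60)]
print(len(Q)); 
if len(Q)>5: print(cv2.minAreaRect(Q[:,:2].astype(np.float32)))
E
```

```text
[441.23224955 -20.74388944 404.48498351]
3014
((470.954345703125, -79.16336059570312), (69.75704956054688, 36.41753387451172), 26.22393798828125)
```

View pics/w1.png

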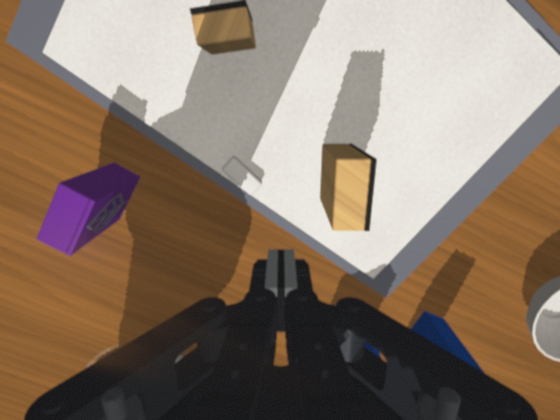

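The wrist view shows the block's top at (350,188), with its back facing the fingers (281,270). Its centre is (471,-79) and yaw 26.2°, in line with the tool. Next I'll descend behind it and approach.

>>> arm_command --pt "0 0 0 0.244 0" --pt "0 0 0 0.244 0" --pt "0 0 0 0.244 0" --pt "0 0 0 0.244 0" --pt "0 0 0 0 0" --pt "0 0 0.06 0 0" --pt "0 0 0.06 0 0" --pt "0 0 0.03 0 0" --pt "0 0 0.03 0 0" --pt "0 0 0 0 0"

```text
time_s: 3.62
position: [453.7, -45.1, 258.5]
eef_rot: [[0.896, 0.445, 0.0], [0.445, -0.896, -0.0], [0.0, 0.0, -1.0]]
force: [0.0, -0.1, 1.0]
grip_width: -0.002
finger_force: 0.0
```

>>> arm_command --pt "0 0 0.02 0 0" --pt "0 0 0.02 0 0" --pt "0 0 0.02 0 0" --pt "0 0 0.02 0 0" --pt "0 0 0.02 0 0" --pt "0 0 0.02 0 0" --pt "0 0 0.02 0 0"

```text
time_s: 4.5
position: [463.0, -63.7, 258.3]
eef_rot: [[0.895, 0.446, 0.0], [0.446, -0.895, -0.0], [0.0, 0.0, -1.0]]
force: [0.1, 0.5, 0.2]
grip_width: -0.0
finger_force: 0.2
```

```bash
python3 - <<'E'
from h import *
c=cap("scene"); save(c,"s2.png",(225,170,365,270),5)
E
```

```text
(no output)
```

View pics/s2.png

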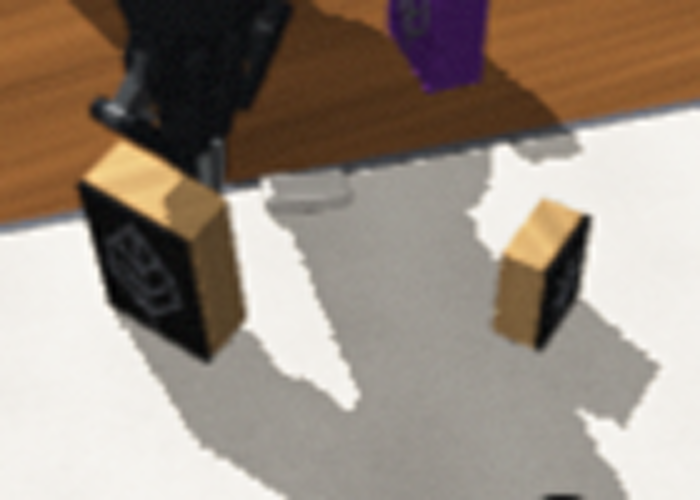

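The tall block leans forward with its lower edge unmoved at crop (110,300)–(207,362). I'll continue the push.

>>> arm_command --pt "0 0 0.02 0 0" --pt "0 0 0.02 0 0" --pt "0 0 0.02 0 0" --pt "0 0 0.02 0 0" --pt "0 0 0.02 0 0" --pt "0 0 0.02 0 0" --pt "0 0 0 0 0" --pt "0 0 0 0 0" --pt "0 0 0 0 0" --pt "0 0 0 -0.2 0" --pt "0 0 0 -0.2 0" --pt "0 0 0 0 0"

```text
time_s: 6.05
position: [471.9, -79.5, 320.2]
eef_rot: [[0.895, 0.445, 0.004], [0.445, -0.895, -0.001], [0.003, 0.003, -1.0]]
force: [-0.5, -0.1, -0.3]
grip_width: -0.002
finger_force: 0.0
```

```bash
python3 - <<'E'
from h import *
c=cap("scene"); save(c,"s3.png",(205,150,365,270),5)
for n in("wrist","top"):
    c=cap(n); P=cloud(c); Q=P.reshape(-1,3); Q=Q[(Q[:,2]>38)&(Q[:,2]<56)&(abs(Q[:,0]-500)<75)&(abs(Q[:,1]+130)<75)]
    print(n,len(Q),np.median(Q[:,2]),cv2.minAreaRect(Q[:,:2].astype(np.float32)))
E
```

```text
wrist 9345 46.964354793720105 ((502.4930419921875, -141.95225524902344), (69.8222427368164, 100.00349426269531), 26.497343063354492)
top 0 nan ((0.0, 0.0), (0.0, 0.0), 0.0)
  return _methods._mean(a, axis=axis, dtype=dtype,
  ret = ret.dtype.type(ret / rcount)
```

View pics/s3.png

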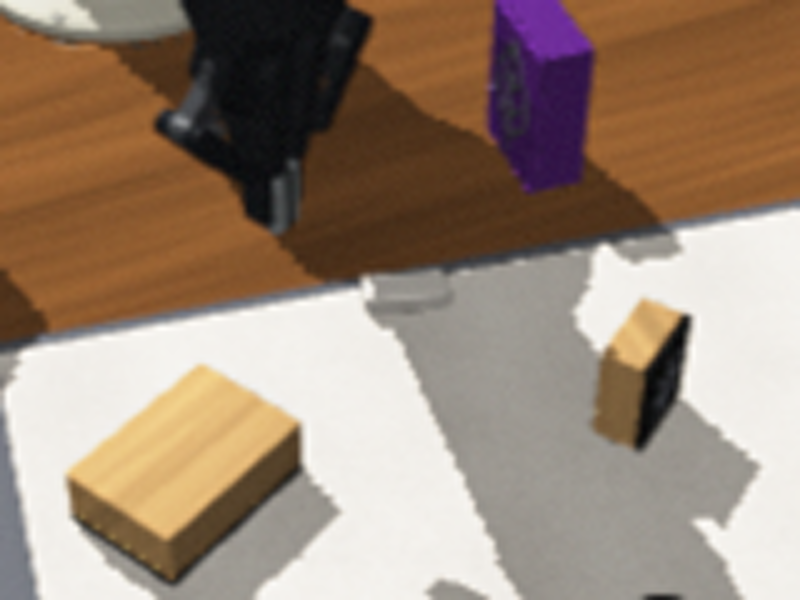

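The block lies flat, face down, at crop (185,465), with its centre (502,-142) where a pure tip puts it and its top at 47 mm. Next I'll move above the centre and down close to it.

>>> arm_command --pt "0 0 0.155 0 0" --pt "0 0 0.155 0 0" --pt "0 0 0.155 0 0" --pt "0 0 0 0.2 0" --pt "0 0 0 0.2 0" --pt "0 0 0 0.2 0" --pt "0 0 0 0 0" --pt "0 0 0 0 0"

```text
time_s: 7.2
position: [502.7, -142.6, 228.9]
eef_rot: [[0.895, 0.445, 0.001], [0.445, -0.895, 0.0], [0.001, 0.0, -1.0]]
force: [0.0, 1.0, 0.5]
grip_width: -0.006
finger_force: 0.0
```

Gap ≈ 9–10 mm. I'll lower in small steps.

>>> arm_command --pt "0 0 0 0.03 0" --pt "0 0 0 0.02 0" --pt "0 0 0 0.013 0" --pt "0 0 0 0.007 0" --pt "0 0 0 0 0"

```text
time_s: 7.82
position: [502.2, -142.0, 219.5]
eef_rot: [[0.895, 0.446, 0.0], [0.446, -0.895, -0.002], [-0.001, 0.002, -1.0]]
force: [-5.1, 0.1, 16.6]
grip_width: -0.003
finger_force: 8.2
```

>>> arm_command --pt "0 0 0 0.004 0" --pt "0 0 0 0 0" --pt "0 0 0 0 0" --pt "0 0 0 0 0" --pt "0 0 0 0 0" --pt "0 0 0 0 0" --pt "0 0 0 0 0" --pt "0 0 0 0 0" --pt "0 0 0 0 0"

```text
time_s: 8.95
position: [502.2, -141.9, 219.4]
eef_rot: [[0.895, 0.446, 0.0], [0.446, -0.895, -0.002], [-0.001, 0.002, -1.0]]
force: [-7.3, 0.3, 22.3]
grip_width: 0.002
finger_force: 11.3
```

Pressed at about 22 N for over a second. Now I'll lift clear.

>>> arm_command --pt "0 0 0 -0.03 0" --pt "0 0 0 -0.1 0" --pt "0 0 0 -0.25 0" --pt "0 0 0 -0.25 0" --pt "0 0 0 -0.25 0" --pt "0 0 0 0 0" --pt "0 0 0 0 0"

```text
time_s: 9.82
position: [501.6, -142.2, 349.2]
eef_rot: [[0.895, 0.445, -0.0], [0.445, -0.895, -0.0], [-0.0, 0.0, -1.0]]
force: [-0.9, -0.5, -0.0]
grip_width: -0.002
finger_force: 0.0
```

```bash
python3 - <<'E'
from h import *
c=cap("wrist"); Q=cloud(c).reshape(-1,3); Q=Q[(Q[:,2]>38)&(Q[:,2]<56)&(abs(Q[:,0]-500)<75)&(abs(Q[:,1]+130)<75)]
print(len(Q),np.median(Q[:,2]),cv2.minAreaRect(Q[:,:2].astype(np.float32)))
s=robot.read_state(); print(s["position"],s["force"])
if abs(np.median(Q[:,2])-46)<4: print(robot.close_job())
E
```

```text
7685 46.973329846047136 ((502.0634765625, -142.28163146972656), (70.52307891845703, 100.1185073852539), 26.452255249023438)
[ 501.38908982 -142.18146276  348.57729618] [0.0011281  0.09320137 0.08884088]
the job is handed in; nothing more can be done
None
```

The tall block was tipped in place onto its printing face, pressed at about 22 N for just over a second, and left lying flat with the arm clear; the job is handed in, but no verdict was returned.

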